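Take the top parts bin from under the magnifier to the lift stand

ROBOT

A 7-joint arm with a two-finger parallel gripper is mounted at the origin on the work surface. World frame = base frame: x ahead of the robot, y to its left, z up, the work surface at z = 0. Lengths are in m, angles in rad, forces in N, time in s.
With the tool pointing down it reaches from about 0.4 to 0.85 m from the base axis. Payload 4.5 kg.
Tool frame: the origin (TCP) lies at the very end of the fingers, on their centre line; the grasp point (between the pads) lies 19 mm behind it (tcp_to_grasp is the z of the grasp point in the tool frame, in m); z points along the fingers, y is the line along which they close (so a half turn about z gives the same grasp; the last joint's range is limited). The gripper opens to 88 mm and grips with 3 to 60 N. Pads are 18 mm wide; open, the fingers measure 123 mm over their backs; the gripper's body (75 mm by 187 mm) begins 45 mm behind the grasp point.
Start: joints at [1.358, 0.689, -0.195, 1.565, 0.157, 0.902, -0.215], TCP at [0.153, -0.606, 0.239] pointing down, gripper open.
Joint ranges: [-3.01, 3.01], [-0.46, 2.08], [-1.47, 1.51], [0.13, 2.56], [-1, 4.14], [0.04, 2.09], [-2.66, 2.66]. Speed limits (rad/s): [2.57, 2.57, 3.14, 3.14, 3.14, 3.14, 3.14].

INTERFACE

Orientations are given as a unit quaternion [x, y, z, w].
In Python, from plant import * gives the robot as it stands. The module is installed in compiled form; this text tells all that it offers.
- The arm moves only by the shell command python3 -m jog 'ROWS' [OPENING] [FORCE]. ROWS is JSON, a list that holds one entry, the list of rows, each a list of 6 numbers: the shift along the tool's x, y, z in m, then the turn, a rotation vector about the tool's x, y, z in rad. In form: [[[dx, dy, dz, ax, ay, az], ...]]. A call has 1 to 12 rows; each row shifts and turns the commanded pose from where the row before left it, along the tool's axes as they then stand; what a row does not reach is not made up. A row lasts 1/8 s, in which the tool goes at most 62.5 mm and 10.7 degrees, less where a joint would pass 70% of its speed; a pose out of reach is approached as far as the arm can. A call with a gripper value outside its range is refused whole. OPENING is the finger opening in m, from 0 to 0.0881, set as the call begins (- or left out, the last holds). The fingers move at their own pace and stop on an object; FORCE is the grip in N (left out, the last holds). Time passes only in rows, so rows that do not move let the fingers close. It gives the time, the measured TCP pose, the force, the opening and the grip force at its end, in the units of the state.
- get_state(): the state, without advancing time (a new reading comes with each control period).
- snapshot(name): name is "scene" or "top" or "wrist"; returns a dict with "frame" (480x640x3 uint8, red, green, blue), "mtx" (3x3 intrinsics, pixels), "xyz" and "orientation" of the camera in the world; the wrist camera has in their place "mount" (4x4, takes a point from camera to tool coordinates, whose origin is the TCP and whose axes are the flange's). Camera axes: x right, y down, z forward; pixel columns grow to the right and rows downward; lengths in m; the calibration is good to about 2 mm. A picture is of the moment at which its call begins: read the wrist's pose just before it. There is no depth.
- finish_job(): hands the job in; it is judged then, once.
The state is a dict: "clock": time; "q": joint angles; "qd": joint speeds; "joint_torque": joint torques, N m; "tool_pos": TCP position; "eef_rot": TCP orientation; "contact_force": force on the tool from outside, world axes, zero at the start; "moment": the same for the moment, N m; "opening": opening from 0.0 (shut) to 1.0 (fully open); "finger_force": force on a finger pad.
Only numpy, scipy, OpenCV 4.12 (cv2) and the standard library are available. Lean on these libraries where they do the work, as an engineer would, in place of code of your own. Each camera call takes 0.05 s, during which the arm holds its last target. There are 200 camera calls.

TASK

Lift the yellow parts bin off the top of the pile under the bench magnifier and stand it on the lift stand's plate, centred and with its length along the plate's length. Carry it upright so that its parts do not spill, and let go only once it is standing on the plate, set down gently without pressing hard. Do not bump the magnifier; leave the blue bins, the mug, the solder reel and the board in its holder as they are.

Things in the scene. Friction and masses are not known exactly. Their poses are not given: they have to be found in the camera images.
- bin_top: Yellow plastic parts bin on top of a pile of three, connectors lying in it, 0.2 to 0.4 kg. 150 long (x) x 100 wide (y) x 55 high, walls 4, floor top at 12; its front (-x) is a leaning lip. A foot under the floor, 134 x 84 and 8 high, nests in the rim of the bin below. Origin: centre of the foot's underside; x to the bin's back, z up.
- bin_top_lip (a point): Middle of the upper edge of the yellow bin's front lip, at (-104, 0, 60) mm in the bin. The lip is a plain plate 8 mm thick, 100 wide (y), 58 long; it leans 35 degrees from vertical, outward: from this edge it runs down and back towards +x to the floor. Axes as the bin's.
- bin_mid: Blue bin of the same shape, second in the pile (0.5 kg). Origin as for the yellow bin; the bin above stands 47 mm higher.
- bin_low: Blue bin of the same shape, bottom of the pile, standing on the bench (0.6 kg). Origin as for the yellow bin.
- magnifier: Bench magnifier, fixed. Origin on the bench under the pile's centre, axes as the pile's. Round head 136 mm across, 26 thick, underside 238 above the bench, centred over x = -15, y = 0: no room to come straight down on the bin, which is drawn out towards -x. An arm goes up and back from it to two posts 350 tall at x = 195, y = 30 on a round base.
- stand: Lift stand, fixed: a level aluminium plate 170 mm long (x) x 120 wide (y), 8 thick, on a column over a grey foot, left or right of the pile. Origin on the bench under the plate's centre. The plate is sprung (gives 8 mm, 1.5 N/mm); its top stands somewhere from 45 to 85 mm above the bench, different each time, not measured: to be felt or seen.
- board: Green circuit board 190 x 166 mm in an aluminium holder 200 (x) x 188 (y) mm, 72 mm high, fixed, on the other side of the pile. Origin on the bench under its centre.
- mug: Black mug, 80 mm across, 95 mm high, handle towards its +y. Origin: centre of the underside.
- reel: Grey solder reel standing on its flange, 64 mm across, 52 mm high. Origin: centre of the underside.
There are look-alikes about, which are no part of the job. Several things have the shape of the bin_top; the one meant has the colours described above.

How it is judged:
On the way, in this order (a step that is already met when the one before it is completed fails the run):
1. the yellow bin is held and lifted clear of the pile (z of bin_top in the frame of bin_mid above 0.056 m and contact force between the fingers and bin_top above 1 N and contact force between bin_top and bin_mid below 0.05 N), for 0.2 s.
2. the yellow bin stands on the plate while the fingers still hold it (contact force between bin_top and stand above 0.5 N and contact force between the fingers and bin_top above 1 N and horizontal distance between bin_top and stand below 0.05 m and angle between bin_top's own z axis and vertical below 0.2 rad), for 0.1 s.
At the end, for the whole second after the job is handed in: The yellow bin rests level (0.06 rad) and still on the plate, centre within 25 mm of the plate's centre, length within 0.2 rad of the plate's (either way round); both blue bins still nested and they, mug and reel all within 20 mm of where they stood (horizontal distance between bin_top and stand below 0.025 m and angle between the x axis of bin_top and the x axis of stand, either way round below 0.2 rad and angle between each of bin_top, bin_mid's own z axis and vertical below 0.06 rad and contact force between bin_top and stand above 0.5 N and height (world z) of bin_top above 0.035 m and linear speed of bin_top below 0.02 m/s and angular speed of bin_top below 0.1 rad/s and distance of each of bin_mid, bin_low, mug, reel from where it was at the start of the episode below 0.02 m); the robot touches nothing.
It fails at once if the yellow bin tips more than 0.5 rad (angle between bin_top's own z axis and vertical above 0.5 rad).
It fails at once if the yellow bin is pressed on the stand with more than 25 N (contact force between bin_top and stand above 25 N).
It fails at once if the magnifier is bumped (over 5 N) (contact force between magnifier and anything else above 5 N).
It fails at once if the board or its holder is bumped (over 5 N) (contact force between board and anything else above 5 N).
It fails at once if mug or reel is knocked over (angle between any of mug, reel's own z axis and vertical above 0.5 rad).
It also fails if it takes over 48 s, if anything falls off the work surface, if the arm or the gripper's body presses on something with over 40 N, if the wrist force passes 120 N, or if a joint passes its speed limit or range.

## Working session

There is one attempt and no reset: what is moved stays moved. The work goes in short steps, Python scripts to look and compute and a shell command to move; the robot and the scene stay as the last step left them, time stands still between calls to the robot, and variables do not carry over. Pictures are saved under pics/ and viewed, at most 13 in all, crops included, and the job is handed in when it is done.

```bash
mkdir -p pics; python3 - <<'E'
from plant import *
import cv2
print(get_state())
for n in ("scene","top"):
    s=snapshot(n); cv2.imwrite(f"pics/{n}0.png",s["frame"][:,:,::-1]); print(n,s["mtx"],s["xyz"],s["orientation"])
s=snapshot("wrist");print(s["mount"],s["mtx"])
E
```

```text
{'clock': 0.0, 'q': array([ 1.35778344,  0.68998786, -0.1944971 ,  1.5663358 ,  0.15731847,
        0.90253102, -0.2151505 ]), 'qd': array([ 0.00132757, -0.00034691, -0.0018441 , -0.00172357, -0.00060567,
       -0.00082463,  0.00103609]), 'joint_torque': array([-3.44852915e-04, -5.27568591e+01, -1.26688879e+00, -1.53428364e+01,
       -5.26182528e-02,  6.56995355e-03,  1.77245902e-04]), 'tool_pos': array([ 0.15247645, -0.60545577,  0.2379094 ]), 'eef_rot': array([ 9.92392722e-01,  1.23108939e-01, -1.96318397e-04, -9.13799974e-04]), 'contact_force': array([-0.22782754,  0.22414358,  0.33895528]), 'moment': array([-0.0081856 , -0.01210441, -0.00150242]), 'finger_force': 0.0, 'opening': 0.9990841066946773}
scene [[475.94702558   0.         324.02251416]
 [  0.         475.94702558 235.17618794]
 [  0.           0.           1.        ]] [1.02015539 0.58234155 0.85546124] [ 0.29673073  0.87032492 -0.37043229 -0.13139759]
top [[473.8451583    0.         315.98672112]
 [  0.         473.8451583  243.41712997]
 [  0.           0.           1.        ]] [ 0.36018728 -0.02050379  0.9860677 ] [ 0.720235   -0.68391885  0.08023088 -0.08414016]
[[-3.83084938e-04 -9.59401576e-01 -2.82043381e-01  7.35593842e-02]
 [ 9.99999625e-01 -1.48293175e-04 -8.53812229e-04 -6.14682341e-04]
 [ 7.77323690e-04 -2.82043603e-01  9.59401273e-01 -1.45845889e-01]
 [ 0.00000000e+00  0.00000000e+00  0.00000000e+00  1.00000000e+00]] [[376.05980749   0.         322.94800893]
 [  0.         376.05980749 236.86484459]
 [  0.           0.           1.        ]]
```

View pics/scene0.png

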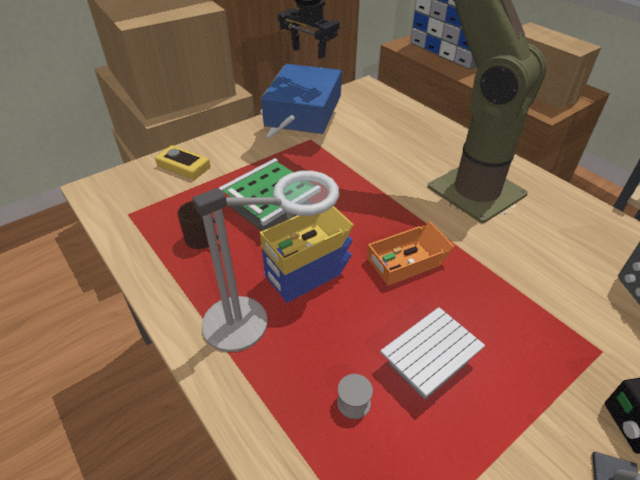

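View pics/top0.png

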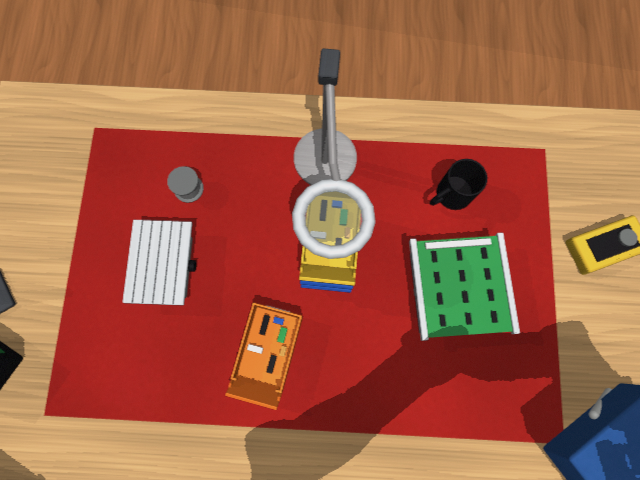

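```bash
python3 - <<'E'
import cv2,numpy as np
t=cv2.imread("pics/top0.png");s=cv2.imread("pics/scene0.png")
a=cv2.resize(t[180:300,280:380],(400,480),interpolation=cv2.INTER_CUBIC)
b=cv2.resize(s[190:310,250:350],(400,480),interpolation=cv2.INTER_CUBIC)
cv2.imwrite("pics/c1.png",np.hstack([a,b]))
a=cv2.resize(t[205:325,110:210],(400,480),interpolation=cv2.INTER_CUBIC)
b=cv2.resize(s[290:410,385:485],(400,480),interpolation=cv2.INTER_CUBIC)
cv2.imwrite("pics/c2.png",np.hstack([a,b]))
E
```

```text
(no output)
```

View pics/c1.png

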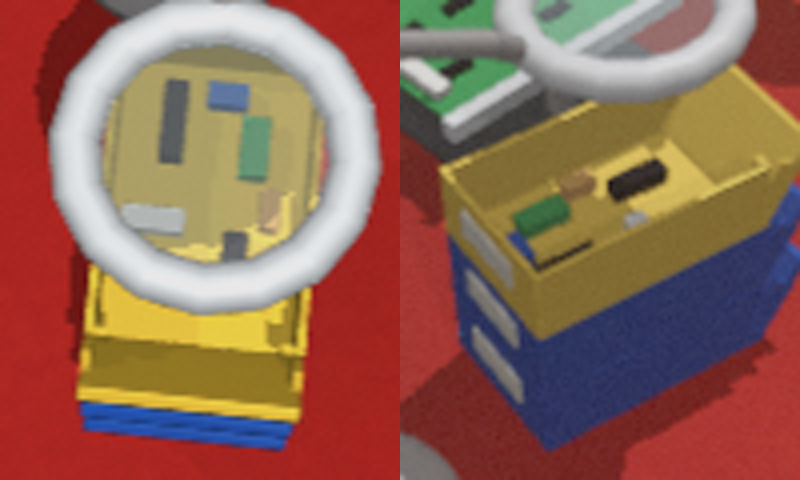

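View pics/c2.png

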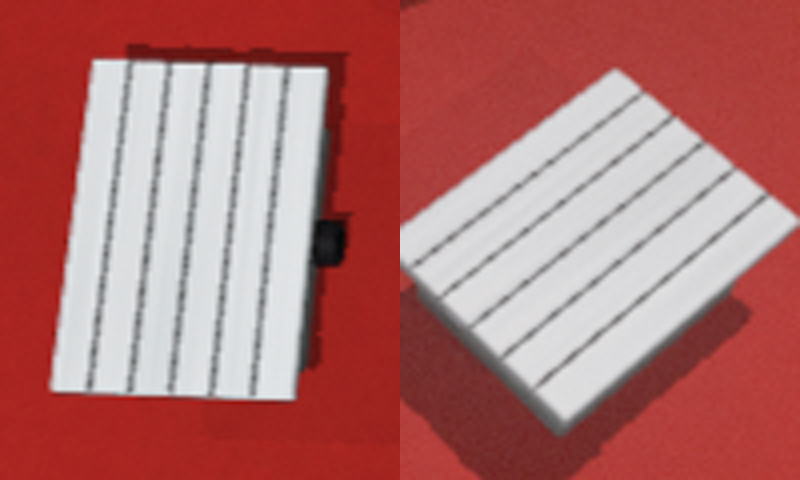

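Candidates: yellow bin on the blue pile (top image ~(328,240)), orange bin (265,355), and the yellow multimeter (608,243). The crop shows that the one on two blue bins under the ring is the yellow bin with connectors, so that is the target. The stand plate is at top ~(158,262).

```bash
cat > h.py <<'E'
import numpy as np
from scipy.spatial.transform import Rotation as R
from scipy.optimize import least_squares
K={"scene":(475.947,324.02,235.18,[1.02015539,0.58234155,0.85546124],[0.29673073,0.87032492,-0.37043229,-0.13139759]),
"top":(473.845,315.987,243.417,[0.36018728,-0.02050379,0.9860677],[0.720235,-0.68391885,0.08023088,-0.08414016])}
def proj(c,P):
    f,cx,cy,t,q=K[c]; p=R.from_quat(q).inv().apply(np.atleast_2d(P)-t); return p[:,:2]/p[:,2:]*f+[cx,cy]
def pose(v,P): return R.from_euler('z',v[2]).apply(P)+[v[0],v[1],v[3]]
def fit(obs,v0,fixz=None):
    # obs: list (cam, local pt, pixel)
    def r(v):
        v=np.r_[v[:3],fixz if fixz is not None else v[3]]
        return np.concatenate([proj(c,pose(v,np.array([p])))[0]-u for c,p,u in obs])
    s=least_squares(r,v0); return s.x,s.fun.reshape(-1,2).round(1)
E
python3 - <<'E'
from h import *
T=lambda a,b:(110+a/4,205+b/4); S=lambda a,b:(385+(a-400)/4,290+b/4)
c={'pp':(.085,.06,0),'pm':(.085,-.06,0),'mm':(-.085,-.06,0),'mp':(-.085,.06,0)}
o=[("top",c['pp'],T(93,60)),("top",c['pm'],T(328,68)),("top",c['mm'],T(296,400)),("top",c['mp'],T(50,391)),
("scene",c['mm'],S(615,69)),("scene",c['pp'],S(562,420)),("scene",c['mp'],S(800,220)),("scene",c['pm'],S(397,233))]
print("stand",*fit(o,[.35,.3,0,.065]))
T=lambda a,b:(280+a/4,180+b/4); S=lambda a,b:(250+(a-400)/4,190+b/4)
o=[("top",(-.104,.05,.06),T(78,396)),("top",(-.104,-.05,.06),T(299,411)),
("scene",(.075,-.05,.055),S(442,170)),("scene",(.075,.05,.055),S(540,267))]
v,r=fit(o,[.4,0,0],.094);print("bin",v,r)
print("bin free",*fit(o,[.4,0,0,.09]))
E
```

```text
stand [0.52588383 0.30537735 0.01178409 0.05479902] [[-0.3  0.3]
 [-0.5  0.5]
 [-1.2  1. ]
 [-0.7  0.8]
 [ 0.  -0.8]
 [ 0.4 -0.3]
 [-0.  -0.2]
 [-4.2  1.3]]
bin [ 0.59270152 -0.03739906 -0.03079707] [[-0.4  0.5]
 [ 0.7  1.3]
 [-1.  -0.6]
 [-0.4  2.6]]
bin free [ 0.59313945 -0.03530522 -0.01470503  0.09963128] [[-0.8  0.2]
 [ 0.7  0.2]
 [-0.9 -1.4]
 [ 0.5  1.5]]
```

```bash
st(){ python3 -c "
from plant import *;import json
s=get_state();d=dict(q=list(s['q']),p=list(s['tool_pos']),r=list(s['eef_rot']));open('log.jsonl','a').write(json.dumps(d)+chr(10));print(s['clock'],s['q'].round(3),s['tool_pos'].round(3),s['eef_rot'].round(3))"; }; st
python3 -m jog '[[[0,0,-0.04,0,0,0],[0,0,-0.04,0,0,0],[0.044,-0.037,0,0,0,0],[0.044,-0.037,0,0,0,0],[0.044,-0.037,0,0,0,0]]]' >/dev/null; st
python3 -m jog '[[[0.044,-0.037,0,0.1,0,0],[0.044,-0.037,0,0.1,0,0],[0.044,-0.037,0,0,0.1,0],[0,0,0,0,0.1,0.15]]]'; st
```

```text
0.15 [ 1.358  0.69  -0.195  1.566  0.157  0.902 -0.215] [ 0.153 -0.606  0.238] [ 0.992  0.123 -0.    -0.001]
0.775 [ 1.125  0.468 -0.222  1.743  0.123  0.944 -0.47 ] [ 0.254 -0.465  0.319] [ 0.992  0.123  0.    -0.   ]
clock: 1.27
tool_pos: [0.3585, -0.3229, 0.3305]
eef_rot: [0.989, 0.041, 0.081, -0.115]
contact_force: [-1.2, -0.3, 0.6]
opening: 0.996
finger_force: 0.0
1.275 [ 1.033  0.441 -0.321  1.808 -0.173  0.967 -0.65 ] [ 0.358 -0.323  0.331] [ 0.989  0.041  0.081 -0.115]
```

```bash
cat > kin.py <<'E'
import numpy as np,json
from scipy.spatial.transform import Rotation as R
def fk(q,p):
    s=p['s'];v=p['v']; # v: base yaw, h, a, b, t, tool yaw, elbow offset
    z=lambda x:R.from_euler('z',x); y=lambda x:R.from_euler('y',x)
    A=z(v[0]+s[0]*q[0])*y(q[1]); P=np.array([0,0,v[1]])
    A=A*z(s[1]*q[2]); P=P+A.apply([v[6],0,v[2]])
    A=A*y(q[3]); P=P+A.apply([-v[6],0,v[3]])
    A=A*z(s[2]*q[4])*y(q[5]); P=P+A.apply([v[7],0,0])
    A=A*z(s[3]*q[6]+v[5]); P=P+A.apply([0,0,v[4]])
    return P,A
E
python3 - <<'E'
from kin import *
from scipy.optimize import least_squares
import itertools
D=[json.loads(l) for l in open('log.jsonl')]
best=[]
for s in itertools.product([1,-1],repeat=4):
  for y0 in (0,np.pi):
   for ty in (0,1.57,3.14,-1.57):
    def r(v):
        o=[]
        for d in D:
            P,A=fk(d['q'],dict(s=s,v=v)); o+=list(10*(P-d['p']))+list((A.inv()*R.from_quat(d['r'])).as_rotvec())
        return np.r_[o,.02*v[6],.02*v[7]]
    f=least_squares(r,[y0,.35,.42,.42,.25,ty,0,0]); best.append((f.cost,s,f.x))
best.sort(key=lambda b:b[0])
for b in best[:6]: print(round(b[0],6),b[1],b[2].round(4))
json.dump(dict(s=best[0][1],v=list(best[0][2])),open('kin.json','w'))
E
```

```text
0.002232 (-1, -1, -1, -1) [-0.0248  0.0569  0.5193 -1.0215  0.8896  1.5463  0.2474 -0.7511]
0.002232 (-1, -1, -1, -1) [-0.0248  0.0569  0.5193 -1.0215  0.8896  1.5463  0.2474 -0.7511]
0.002232 (-1, -1, -1, -1) [-0.0248  0.0569  0.5193 -1.0215  0.8896  1.5463  0.2474 -0.7511]
0.002232 (-1, -1, -1, -1) [-0.0248  0.0569  0.5193 -1.0215  0.8896  1.5463  0.2474 -0.7511]
0.123793 (1, -1, -1, 1) [ -0.7489  -4.264   -2.2571 -24.4075   9.7236  -2.241    5.538  -12.4654]
0.123793 (1, -1, -1, 1) [ -0.7489  -4.264   -2.2571 -24.4075   9.7236   4.0422   5.538  -12.4654]
```

```bash
python3 - <<'E'
from kin import *
from scipy.optimize import least_squares
D=[json.loads(l) for l in open('log.jsonl')]
s=[-1]*4
for m in ((0,0),(1,0),(0,1),(1,1)):
    def r(w):
        v=np.r_[0,w[:4],np.pi/2,w[4]*m[0],w[5]*m[1]]
        o=[]
        for d in D:
            P,A=fk(d['q'],dict(s=s,v=v)); o.append(P-d['p'])
        return np.concatenate(o)
    f=least_squares(r,[.35,.42,.42,.25,0,0]);print(m,f.x.round(4),(f.fun*1e3).round(1))
for d in D:
    P,A=fk(d['q'],dict(s=s,v=[0,.3,.4,.4,.2,np.pi/2,0,0]));print((A.inv()*R.from_quat(d['r'])).as_rotvec().round(3), (P-A.apply([0,0,.2])).round(3))
E
```

```text
(0, 0) [0.0717 0.7247 0.2366 0.2567 0.     0.    ] [ 27.5 -10.8 -10.9  12.4  24.8   4.3 -10.    5.4   6.6]
(1, 0) [0.0341 0.6482 0.0476 0.3065 0.1283 0.    ] [ 13.    0.4 -20.9   7.8  16.1   5.9  -0.2  -2.4  15. ]
(0, 1) [0.0737 0.726  0.3394 0.199  0.     0.0835] [ 26.5  -9.1 -13.9  12.5  24.4   4.8  -8.9   4.2   9.1]
(1, 1) [-0.0637  0.4868 -1.6701  1.1648  0.3712 -1.1044] [-0.3 -1.3 -0.2 -2.2  4.2  1.8  3.2 -1.8 -1.5]
[-0. -0.  0.] [ 0.194 -0.53   0.36 ]
[-0. -0. -0.] [ 0.291 -0.407  0.422]
[-0. -0.  0.] [ 0.343 -0.336  0.419]
```

```bash
st(){ python3 -c "
from plant import *;import json
s=get_state();d=dict(q=list(s['q']),p=list(s['tool_pos']),r=list(s['eef_rot']));open('log.jsonl','a').write(json.dumps(d)+chr(10));print(s['clock'],s['q'].round(3),s['tool_pos'].round(3),s['eef_rot'].round(3))"; }
python3 -m jog '[[[0,-0.05,0,0,-0.15,0],[0,-0.05,0,0,-0.15,0],[0,-0.05,0,-0.15,0,0]]]' >/dev/null; st
python3 -m jog '[[[0,-0.05,0,-0.15,0,0.1],[0,-0.05,0,-0.15,0,0.1],[0,-0.05,0,-0.15,0,0.1]]]' >/dev/null; st
python3 -m jog '[[[0.03,-0.03,0,-0.15,0,-0.15],[0.03,-0.03,0,-0.15,0,-0.15]]]' >/dev/null; st
python3 -m jog '[[[0,0,0,0,-0.15,-0.15],[0,0,0,0,-0.15,-0.15],[0,0,0,0,-0.1,0]]]' >/dev/null; st
cat > fit.py <<'E'
from kin import *
from scipy.optimize import least_squares
D=[json.loads(l) for l in open('log.jsonl')]
z=lambda x:R.from_euler('z',x); y=lambda x:R.from_euler('y',x)
def fk3(q,O):
    O=np.reshape(O,(-1,3)); A=R.identity(); P=np.zeros(3)
    for k in range(7):
        A=A*(z(-q[k]) if k%2==0 else y(q[k]))
        if k==6: A=A*z(np.pi/2)
        P=P+A.apply(O[k])
    return P,A
O0=np.array([[0,0,.36],[0,0,.2],[0,0,.2],[0,0,.2],[0,0,.2],[0.0,0,.1],[0,0,.2]]).ravel()
w=np.tile([1,1,.3],7)*.003
def cal():
    r=lambda o:np.r_[np.concatenate([fk3(d['q'],o)[0]-d['p'] for d in D]),w*(o-O0)]
    return least_squares(r,O0)
E
python3 - <<'E'
from fit import *
f=cal(); print(f.x.reshape(-1,3).round(3)); print((f.fun[:3*len(D)]*1e3).round(1)); np.save('O.npy',f.x)
E
```

```text
1.65 [ 0.571  0.288 -0.273  1.917  0.074  1.094 -1.187] [ 0.344 -0.181  0.362] [ 0.996  0.059 -0.066 -0.031]
2.025 [ 0.108  0.229 -0.302  2.062  0.322  1.087 -2.015] [ 0.335 -0.077  0.358] [ 0.989 -0.034 -0.072  0.128]
2.275 [-0.161  0.418 -0.363  1.987  0.556  1.22  -2.185] [ 0.394 -0.021  0.33 ] [ 0.959  0.109 -0.092  0.247]
2.65 [-0.157  0.63  -0.365  1.767  0.47   1.585 -1.896] [ 0.393 -0.022  0.329] [ 0.902  0.188 -0.298  0.252]
[[-0.    -0.009  0.347]
 [ 0.    -0.009  0.282]
 [-0.    -0.013  0.282]
 [-0.    -0.013  0.172]
 [ 0.    -0.     0.172]
 [ 0.    -0.     0.113]
 [-0.     0.     0.213]]
[ 0.  0.  0.  0. -0.  0. -0.  0. -0.  0. -0.  0.  0.  0.  0. -0. -0. -0.
  0. -0.  0.]
```

```bash
cat > ik.py <<'E'
from fit import *
O=np.load('O.npy')
lo=np.array([-3.01,-.46,-1.47,.13,-1,.04,-2.66]);hi=np.array([3.01,2.08,1.51,2.56,4.14,2.09,2.66])
def ik(P,A,q0=None,n=25,m=.05):
    rng=np.random.default_rng(0);best=None
    for i in range(n):
        s=q0 if (q0 is not None and i==0) else rng.uniform(lo+m,hi-m)
        def r(q):
            p,a=fk3(q,O); return np.r_[5*(p-P),(a.inv()*A).as_rotvec()]
        f=least_squares(r,np.clip(s,lo+m+1e-3,hi-m-1e-3),bounds=(lo+m,hi-m),max_nfev=150)
        if f.cost<1e-7: return f.x
    return None
BIN=np.array([.593,-.037,-.022,.094])
def clear(T,A):  # min distance of gripper box+camera pts to head
    g=lambda a,b,n:np.linspace(a,b,n)
    X,Y,Z=np.meshgrid(g(-.0375,.0375,7),g(-.0935,.0935,13),g(-.064-.15,-.064,13))
    pts=np.c_[X.ravel(),Y.ravel(),Z.ravel()]
    X,Y,Z=np.meshgrid(g(-.009,.009,3),g(-.0615,.0615,9),g(-.064,0,8)); pts=np.r_[pts,np.c_[X.ravel(),Y.ravel(),Z.ravel()]]
    X,Y,Z=np.meshgrid(g(.05,.095,4),g(-.025,.025,4),g(-.175,-.13,4)); cam=np.c_[X.ravel(),Y.ravel(),Z.ravel()]
    Rb=R.from_euler('z',BIN[2]); c=Rb.apply([-.015,0,0])+[BIN[0],BIN[1],0]
    def d(p):
        w=A.apply(p)+T; rr=np.hypot(*(w[:,:2]-c[:2]).T)-.068
        dz=np.maximum(.238-w[:,2],w[:,2]-.264)
        return np.where((rr>0)&(dz>0),np.hypot(rr,dz),np.maximum(rr,dz)).min()
    return d(pts),d(cam)
def lip(a,py,depth,flip):  # tool pose in bin frame ; returns T,A world
    th=np.radians(35); n=np.array([np.cos(th),0,np.sin(th)]); u=np.array([-np.sin(th),0,np.cos(th)]); y=np.array([0,1,0])
    zt=-(np.cos(a)*u+np.sin(a)*y); yt=n*flip; xt=np.cross(yt,zt)
    A=R.from_matrix(np.c_[xt,yt,zt]); G=np.array([-.104,py,.06])-depth*u
    return G+.019*zt,A
def wall(phi,px,pz,side,flip):
    zt=np.array([np.sin(phi),0,-np.cos(phi)]); yt=np.array([0,1.,0])*flip; xt=np.cross(yt,zt)
    return np.array([px,side*.048,pz])+.019*zt,R.from_matrix(np.c_[xt,yt,zt])
def world(T,A,v):
    B=R.from_euler('z',v[2]); return B.apply(T)+[v[0],v[1],v[3]],B*A
E
python3 - <<'E'
from ik import *
from plant import *
q0=get_state()['q']; ST=np.array([.526,.305,.012,.055])
C=[]
for a in range(-90,91,15):
  for fl in (1,-1): C.append((f"lip a{a} f{fl}",lip(np.radians(a),.038*np.sign(a),.012,fl)))
for ph in (35,45):
  for sd in (1,-1):
    for fl in (1,-1): C.append((f"wall {ph} s{sd} f{fl}",wall(np.radians(ph),-.066,.047,sd,fl)))
for n,(T,A) in C:
    W,Aw=world(T,A,BIN); c0=clear(W,Aw);c1=clear(W+[0,0,.015],Aw)
    cl=(np.array([*c0,*c1])*1e3).round()
    if cl.min()<3: print(n,cl,"blocked");continue
    q=ik(W,Aw,q0); 
    q2=ik(*world(T,A,ST),q) if q is not None else None
    print(n,cl,None if q is None else q.round(2),None if q2 is None else q2.round(2))
E
```

```text
lip a-90 f1 [ 21. 113.  18. 109.] [ 1.17  1.69 -1.24  1.57 -0.03  1.13  0.97] [ 0.76  1.92 -1.29  2.05  0.12  0.24  0.93]
lip a-90 f-1 [ 21. 147.  18. 135.] [ 0.97  1.44 -0.72  1.59 -0.56  1.25 -1.63] [ 0.66  1.75 -1.06  2.05 -0.95  0.36 -1.15]
lip a-75 f1 [ 11. 103.  11. 101.] [ 1.26  1.67 -1.38  1.76  0.27  0.86  0.67] [ 0.75  1.9  -1.42  2.26  2.19  0.32 -1.21]
lip a-75 f-1 [ 11. 137.  11. 127.] [ 1.03  1.32 -0.74  1.77 -0.61  0.93 -1.59] [ 0.59  1.59 -0.99  2.26  4.07  0.39  0.  ]
lip a-60 f1 [ 1. 93.  1. 93.] blocked
lip a-60 f-1 [  1. 126.   1. 119.] blocked
lip a-45 f1 [-8. 83. -6. 83.] blocked
lip a-45 f-1 [ -8. 115.  -6. 111.] blocked
lip a-30 f1 [-10.  72.  -9.  73.] blocked
lip a-30 f-1 [-10. 105.  -9. 103.] blocked
lip a-15 f1 [-13.  64. -13.  64.] blocked
lip a-15 f-1 [-13.  95. -13.  95.] blocked
lip a0 f1 [ -9.  67. -13.  67.] blocked
lip a0 f-1 [ -9.  67. -13.  67.] blocked
lip a15 f1 [-13.  95. -13.  95.] blocked
lip a15 f-1 [-13.  64. -13.  64.] blocked
lip a30 f1 [-10. 105.  -9. 103.] blocked
lip a30 f-1 [-10.  72.  -9.  73.] blocked
lip a45 f1 [ -8. 115.  -6. 111.
[... 256 characters left out ...]
f-1 [ 11. 103.  11. 101.] [-0.8   1.22  0.23  1.89  0.93  1.2   1.11] [-0.97  1.38 -0.3   1.18  0.82  1.98  1.14]
lip a90 f1 [ 21. 147.  18. 135.] [-0.67  1.32  0.06  1.7   0.9   1.6  -2.05] [-1.37  1.75  1.08  0.99 -0.06  1.88 -1.14]
lip a90 f-1 [ 21. 113.  18. 109.] [-0.81  1.36  0.32  1.7   0.77  1.41  1.24] [-1.16  1.54  0.31  0.97  0.45  2.01  1.51]
wall 35 s1 f1 [ 7. 96. -0. 91.] blocked
wall 35 s1 f-1 [ 7.  5. -0. 15.] blocked
wall 35 s-1 f1 [ 7. 96. -0. 91.] blocked
wall 35 s-1 f-1 [ 7.  5. -0. 15.] blocked
wall 45 s1 f1 [ 19. 112.   8. 106.] None None
wall 45 s1 f-1 [19. 15.  8. 25.] None None
wall 45 s-1 f1 [ 19. 112.   8. 106.] None None
wall 45 s-1 f-1 [19. 15.  8. 25.] None None
```

```bash
cat > go.py <<'E'
from ik import *
from plant import *
np.set_printoptions(suppress=True)
def delta(W,Aw):
    s=get_state(); C=R.from_quat(s['eef_rot'])
    rv=(C.inv()*Aw).as_rotvec(); d=W-s['tool_pos']
    return s,C,rv,d
E
python3 - <<'E'
from go import *
ob=[(258,300),(300,312),(277,408),(227,397)]
f,cx,cy,t,q=__import__('h').K['top']
def ray(u,z):
    d=R.from_quat(q).apply([(u[0]-cx)/f,(u[1]-cy)/f,1]); return (np.array(t)+d*(z-t[2])/d[2]).round(3)
print("orange",[ray(u,.055)[:2] for u in ob],"reel",ray((183,180),.052)[:2],"head",ray((333,219),.251)[:2])
for a in (70,75,80):
    T,A=lip(np.radians(a),.036,.010,1); W,Aw=world(T,A,BIN)
    back=-Aw.apply([0,0,1])
    print(a,W.round(4),"back",back.round(3),(np.array(clear(W,Aw))*1e3).round(1),(np.array(clear(W+[0,0,.02],Aw))*1e3).round(1))
    for k,off in (("grasp",0*back),("pre",.11*back),("stage",np.array([-.09,.16,.16]))):
        qq=ik(W+off,Aw,get_state()['q']); print(k,(W+off).round(3),None if qq is None else qq.round(2))
    X,Y,Z=np.meshgrid([-.0375,.0375],[-.0935,.0935],[-.064,-.2]);print("body corners",(Aw.apply(np.c_[X.ravel(),Y.ravel(),Z.ravel()])+W).round(3).tolist())
s,C,rv,d=delta(W,world(*lip(np.radians(75),.036,.010,1),BIN)[1]); print("rotvec tool",rv.round(3),np.linalg.norm(rv), "tool axes world",C.as_matrix().round(3).tolist())
E
```

```text
orange [array([0.461, 0.098]), array([0.442, 0.015]), array([0.262, 0.047]), array([0.277, 0.142])] reel [0.703 0.275] head [ 0.576 -0.037]
70 [ 0.4989 -0.0168  0.1405] back [-0.175  0.944  0.28 ] [  6.6 131.1] [  6.6 119.1]
grasp [ 0.499 -0.017  0.14 ] [-0.57  1.15 -0.16  1.95  1.13  1.44 -2.23]
pre [0.48  0.087 0.171] [-0.59  1.14 -0.43  1.81  1.03  1.73 -2.22]
stage [0.409 0.143 0.3  ] [-0.69  0.92 -0.52  1.84  0.82  1.88 -2.19]
body corners [[0.391, 0.033, 0.134], [0.367, 0.161, 0.172], [0.432, 0.058, 0.076], [0.408, 0.186, 0.114], [0.544, 0.03, 0.241], [0.52, 0.158, 0.279], [0.585, 0.054, 0.183], [0.561, 0.183, 0.221]]
75 [ 0.498  -0.0173  0.1418] back [-0.127  0.969  0.212] [  9.7 134.6] [  9.7 121.5]
grasp [ 0.498 -0.017  0.142] [-0.55  1.19 -0.19  1.89  1.09  1.55 -2.22]
pre [0.484 0.089 0.165] [-0.79  1.16 -0.04  1.74  0.88  1.54 -2.04]
stage [0.408 0.143 0.302] [-0.72  0.95 -0.45  1.8   0.79  1.92 -2.16]
body corners [[0.392, 0.037, 0.131], [0.375, 0.169, 0.16], [0.434, 0.056, 0.072], [0.417, 0.187, 0.101], [0.545, 0.034, 0.239], [0.528, 0.166, 0.267], [0.587, 0.052, 0.179], [0.57, 0.184, 0.208]]
80 [ 0.497  -0.0176  0.1431] back [-0.078  0.987  0.142] [ 12.7 138.1] [ 12.1 124. ]
grasp [ 0.497 -0.018  0.143] [-0.82  1.27  0.28  1.84  0.86  1.25 -1.98]
pre [0.488 0.091 0.159] [-0.8   1.22 -0.    1.66  0.84  1.6  -2.  ]
stage [0.407 0.142 0.303] [-0.94  0.97 -0.04  1.77  0.7   1.76 -1.95]
body corners [[0.394, 0.041, 0.129], [0.384, 0.175, 0.148], [0.437, 0.053, 0.068], [0.426, 0.187, 0.088], [0.547, 0.038, 0.236], [0.537, 0.172, 0.255], [0.59, 0.05, 0.176], [0.579, 0.184, 0.195]]
rotvec tool [-0.877 -0.068 -0.258] 0.9161078975469825 tool axes world [[0.752, 0.489, -0.442], [0.189, -0.802, -0.566], [-0.631, 0.342, -0.696]]
```

```bash
python3 -m jog '[[[0.02,-0.03,-0.02,-0.175,-0.014,-0.052],[0.02,-0.03,-0.02,-0.175,-0.014,-0.052],[0,0,-0.03,-0.175,-0.014,-0.052],[0,0,-0.04,-0.175,-0.014,-0.052],[0,0,-0.05,-0.175,-0.014,-0.052],[0,0,-0.03,0,0,0]]]' 0.036
cat > nxt.py <<'E'
import sys
from go import *
T,A=lip(np.radians(75),.040,.010,1); W,Aw=world(T,A,BIN); back=-Aw.apply([0,0,1])
W=W+float(sys.argv[1])*back+np.array([float(x) for x in sys.argv[2:5]])
s,C,rv,d=delta(W,Aw)
print("q",s['q'].round(2),"target",W.round(4),"clk",round(s['clock'],2),"F",s['contact_force'].round(1)); print("tool shift now",C.inv().apply(d).round(4),"after turn",Aw.inv().apply(d).round(4),"rot",rv.round(4)); print("target axes\n",Aw.as_matrix().round(3))
E
python3 nxt.py .11 0 0 0
```

```text
clock: 3.4
tool_pos: [0.4132, 0.1952, 0.3615]
eef_rot: [0.667, 0.402, -0.248, 0.577]
contact_force: [0.5, -1.3, 0.3]
opening: 0.41
finger_force: 0.0
q [-0.82  0.89 -0.37  1.65  0.77  2.02 -1.99] target [0.4841 0.0933 0.1651] clk 3.4 F [ 0.5 -1.3  0.3]
tool shift now [ 0.1698 -0.0526  0.1496] after turn [ 0.1699 -0.0527  0.1494] rot [ 0.0052 -0.003   0.0054]
target axes
 [[ 0.56   0.819  0.127]
 [ 0.247 -0.018 -0.969]
 [-0.791  0.574 -0.212]]
```

```bash
python3 -m jog '[[[0.0425,-0.0132,0.0373,0.001,-0.001,0.001],[0.0425,-0.0132,0.0373,0.002,-0.001,0.002],[0.0425,-0.0132,0.0373,0.002,-0.001,0.002],[0.0425,-0.0132,0.0373,0,0,0],[0,0,0,0,0,0],[0,0,0,0,0,0]]]'; python3 nxt.py 0 0 0 0
python3 - <<'E'
from go import *
import cv2
s=get_state(); w=snapshot("wrist"); im=w["frame"][:,:,::-1].copy()
# predicted lip points in wrist image
M=np.array(w["mount"]);K=np.array(w["mtx"])
def pr(b):
    p=R.from_euler('z',BIN[2]).apply(b)+[BIN[0],BIN[1],BIN[3]]
    p=R.from_quat(s['eef_rot']).inv().apply(p-s['tool_pos']); c=np.linalg.inv(M)@np.r_[p,1]; u=K@c[:3]; return (u[:2]/u[2])
for b in [(-.104,.05,.06),(-.104,-.05,.06),(-.075,.05,.055),(.075,.05,.055)]: 
    u=pr(np.array(b)); print(b,u.round(0)); cv2.circle(im,tuple(int(x) for x in u),4,(255,0,255),1)
sc=snapshot("scene")["frame"][:,:,::-1]; tp=snapshot("top")["frame"][:,:,::-1]
cv2.imwrite("pics/w1.png",im)
cv2.imwrite("pics/st1.png",np.hstack([cv2.resize(sc[120:420,200:500],(400,400)),cv2.resize(tp[140:360,120:340],(400,400))]))
E
```

```text
clock: 4.15
tool_pos: [0.4854, 0.0911, 0.167]
eef_rot: [0.672, 0.395, -0.248, 0.576]
contact_force: [0.0, -0.2, 0.1]
opening: 0.406
finger_force: 0.0
q [-0.65  1.17 -0.3   1.72  0.96  1.73 -2.15] target [ 0.4981 -0.0133  0.1418] clk 4.15 F [ 0.  -0.2  0.1]
tool shift now [ 0.0015 -0.0016  0.1081] after turn [ 0.0013 -0.0022  0.1081] rot [-0.006   0.0018 -0.0058]
target axes
 [[ 0.56   0.819  0.127]
 [ 0.247 -0.018 -0.969]
 [-0.791  0.574 -0.212]]
(-0.104, 0.05, 0.06) [320. 257.]
(-0.104, -0.05, 0.06) [322. 248.]
(-0.075, 0.05, 0.055) [353. 224.]
(0.075, 0.05, 0.055) [551.  85.]
```

View pics/w1.png

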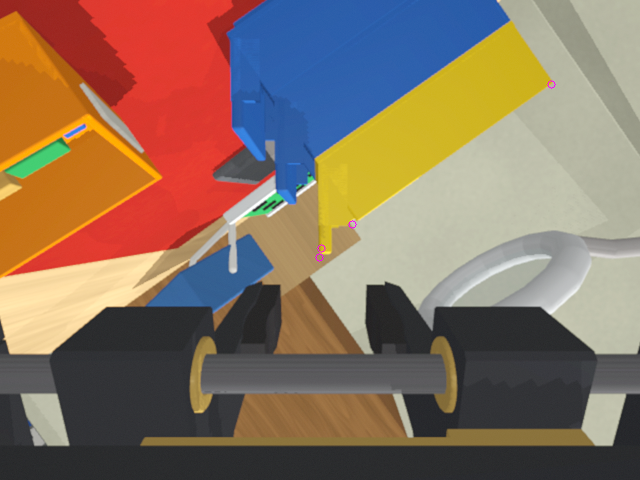

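View pics/st1.png

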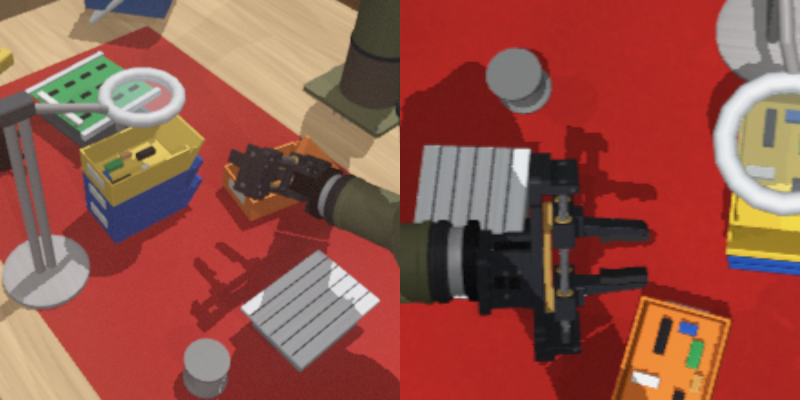

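The wrist view shows the yellow lip edge-on at (325,251), centred between the fingers, with the predicted points about 5 px off. The scene and top views show the gripper clear of the magnifier, and the orange bin below it is also clear.

```bash
python3 -m jog '[[[0.001,0.0003,0.02,-0.003,0.001,-0.003],[0.001,0.0003,0.02,-0.003,0.001,-0.003],[0.001,0.0003,0.02,0,0,0],[0.001,0,0.02,0,0,0],[0,0,0.016,0,0,0],[0,0,0.012,0,0,0],[0,0,0,0,0,0],[0,0,0,0,0,0]]]'; python3 nxt.py 0 0 0 0
python3 - <<'E'
from go import *
import cv2
sc=snapshot("wrist")["frame"][:,:,::-1]; tp=snapshot("top")["frame"][:,:,::-1]
cv2.imwrite("pics/g1.png",np.hstack([cv2.resize(sc[120:420,180:480],(400,400)),cv2.resize(tp[180:320,230:370],(400,400),interpolation=cv2.INTER_CUBIC)]))
E
```

```text
clock: 5.3
tool_pos: [0.5023, -0.0129, 0.1408]
eef_rot: [0.669, 0.398, -0.248, 0.577]
contact_force: [-0.2, 0.3, 0.1]
opening: 0.406
finger_force: 0.0
q [-0.52  1.2  -0.25  1.87  1.11  1.6  -2.23] target [ 0.4981 -0.0133  0.1418] clk 5.3 F [-0.2  0.3  0.1]
tool shift now [-0.0032 -0.0028 -0.0004] after turn [-0.0032 -0.0028 -0.0004] rot [ 0.0002 -0.0003  0.0001]
target axes
 [[ 0.56   0.819  0.127]
 [ 0.247 -0.018 -0.969]
 [-0.791  0.574 -0.212]]
```

View pics/g1.png

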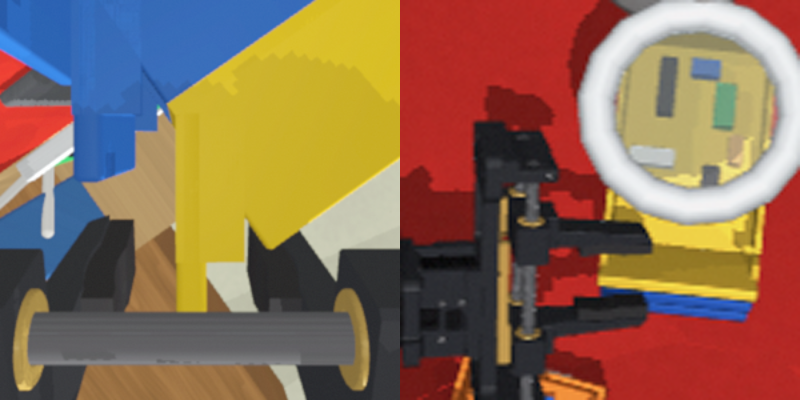

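```bash
python3 - <<'E'
from go import *
w=snapshot("wrist");M=np.array(w["mount"]);K=np.array(w["mtx"])
for n,c in (("cheek low-left",(208,262)),("cheek low-right",(243,262)),("wall corner",(272,250)),("lip top L",(177,105))):
    u=np.array([180+c[0]*.75,120+c[1]*.75,1]); d=M[:3,:3]@np.linalg.inv(K)@u
    for z in (-.03,-.025): print(n,z,((M[:3,3]+d*(z-M[2,3])/d[2])*1e3).round(1))
E
```

```text
cheek low-left -0.03 [ 10.5   5.  -30. ]
cheek low-left -0.025 [  7.8   5.2 -25. ]
cheek low-right -0.03 [ 10.5  14.  -30. ]
cheek low-right -0.025 [  7.8  14.6 -25. ]
wall corner -0.03 [ 14.   21.3 -30. ]
wall corner -0.025 [ 11.4  22.2 -25. ]
lip top L -0.03 [ 51.6  -2.7 -30. ]
lip top L -0.025 [ 50.7  -2.9 -25. ]
```

```bash
python3 -m jog '[[[-0.0015,0,0,0,0,0],[0,0,0,0,0,0]]]' 0.02 20 ; python3 -m jog '[[[0,0,0,0,0,0],[0,0,0,0,0,0],[0,0,0,0,0,0]]]' 0 50;  python3 -m jog '[[[0,0,0,0,0,0],[0,0,0,0,0,0]]]'
```

```text
clock: 5.7
tool_pos: [0.5013, -0.0138, 0.1423]
eef_rot: [0.669, 0.398, -0.248, 0.577]
contact_force: [1.0, -0.1, -0.1]
opening: 0.231
finger_force: 0.0
clock: 6.08
tool_pos: [0.5013, -0.014, 0.1421]
eef_rot: [0.669, 0.398, -0.248, 0.577]
contact_force: [0.1, 0.3, 0.1]
opening: 0.082
finger_force: 49.9
clock: 6.32
tool_pos: [0.5013, -0.014, 0.1421]
eef_rot: [0.669, 0.398, -0.248, 0.577]
contact_force: [-0.4, 0.1, -0.1]
opening: 0.091
finger_force: 49.9
```

```bash
python3 -m jog '[[[-0.0032,0.0023,-0.0008,0,0,0],[-0.0032,0.0023,-0.0008,0,0,0],[-0.0032,0.0023,-0.0008,0,0,0],[-0.0032,0.0023,-0.0008,0,0,0],[-0.0032,0.0023,-0.0008,0,0,0],[-0.0032,0.0023,-0.0008,0,0,0],[0,0,0,0,0,0],[0,0,0,0,0,0]]]' - 60
python3 - <<'E'
from go import *
import cv2
sc=snapshot("scene")["frame"][:,:,::-1]; w=snapshot("wrist")["frame"][:,:,::-1]
cv2.imwrite("pics/l1.png",np.hstack([cv2.resize(sc[150:330,230:410],(400,400),interpolation=cv2.INTER_CUBIC),cv2.resize(w[0:400,180:580],(400,400))]))
s=get_state();print(s['contact_force'],s['moment'])
E
```

```text
clock: 7.32
tool_pos: [0.5013, -0.0143, 0.1662]
eef_rot: [0.669, 0.398, -0.249, 0.577]
contact_force: [-0.0, -0.2, -1.8]
opening: 0.086
finger_force: 59.9
[ 0.00847996  0.59943422 -1.74655754] [ 1.38788963  0.3424009  -0.05002406]
```

View pics/l1.png

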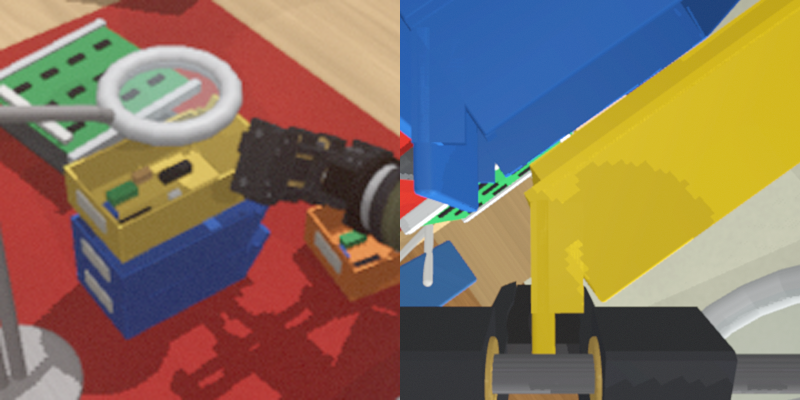

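Lifted clear: the yellow bin hangs about level (~1.4° sag) above the blue bin with the grip intact. Now drawing it out towards -x.

```bash
python3 -m jog '[[[-0.0024,0.0017,-0.0006,0,0,0],[-0.0024,0.0017,-0.0006,0,0,0],[-0.0028,-0.0041,-0.0006,0,0,0],[-0.0056,-0.0082,-0.0013,0,0,0],[-0.0056,-0.0082,-0.0013,0,0,0],[-0.0056,-0.0082,-0.0013,0,0,0],[-0.0056,-0.0082,-0.0013,0,0,0],[-0.0056,-0.0082,-0.0013,0,0,0],[-0.0056,-0.0082,-0.0013,0,0,0],[-0.0056,-0.0082,-0.0013,0,0,0],[-0.0028,-0.0041,-0.0006,0,0,0]]]'
cat > place.py <<'E'
import sys
from go import *
# bin pose from grasp: bin moved rigidly with tool since closing at G0
G0=(np.array([.5013,-.0140,.1421]),R.from_quat([.669,.398,-.248,.577]))
B0=(np.array([BIN[0],BIN[1],BIN[3]]),R.from_euler('z',BIN[2]))
rel=(G0[1].inv().apply(B0[0]-G0[0]),G0[1].inv()*B0[1])
ST=[.526,.305,.012]
h=float(sys.argv[1])
Rb=R.from_euler('z',ST[2]); Aw=Rb*rel[1].inv(); W=np.array([ST[0],ST[1],h])-Aw.apply(rel[0])
s,C,rv,d=delta(W,Aw)
print("bin now",(C.apply(rel[0])+s['tool_pos']).round(4),(C*rel[1]).as_euler('xyz').round(4),"clk",round(s['clock'],2))
print("target tcp",W.round(4),"world shift",d.round(4),"tool shift",C.inv().apply(d).round(4),"rot",rv.round(4)); print(C.as_matrix().round(3)); q=ik(W,Aw,s['q'],n=8); print("ik",q if q is None else q.round(2),s['q'].round(2))
E
python3 place.py .10
```

```text
clock: 8.8
tool_pos: [0.4207, -0.0141, 0.1723]
eef_rot: [0.668, 0.398, -0.248, 0.577]
contact_force: [0.5, -0.0, -2.6]
opening: 0.083
finger_force: 59.9
bin now [ 0.5123 -0.0371  0.1241] [-0.0005  0.0015 -0.0217] clk 8.8
target tcp [0.4336 0.3249 0.1481] world shift [ 0.0129  0.339  -0.0242] tool shift [ 0.1098 -0.0091 -0.3218] rot [-0.0268  0.0198 -0.0056]
[[ 0.559  0.819  0.127]
 [ 0.246 -0.017 -0.969]
 [-0.792  0.573 -0.211]]
ik [-1.12  1.3   0.06  1.23  0.62  1.83 -1.8 ] [-0.58  1.14 -0.3   2.08  1.01  1.55 -2.4 ]
```

```bash
python3 -m jog '[[[0.0025,0,-0.008,0,0,0],[0.0055,-0.0005,-0.0161,-0.0027,0.002,-0.0006],[0.0055,-0.0005,-0.0161,-0.0027,0.002,-0.0006],[0.0055,-0.0005,-0.0161,-0.0027,0.002,-0.0006],[0.0055,-0.0005,-0.0161,-0.0027,0.002,-0.0006],[0.0055,-0.0005,-0.0161,-0.0027,0.002,-0.0006],[0.0055,-0.0005,-0.0161,-0.0027,0.002,-0.0006],[0.0055,-0.0005,-0.0161,-0.0027,0.002,-0.0006],[0.0055,-0.0005,-0.0161,-0.0027,0.002,-0.0006],[0.0055,-0.0005,-0.0161,-0.0027,0.002,-0.0006],[0.0055,-0.0005,-0.0161,0,0,0]]]' >/dev/null
python3 -m jog '[[[0.0055,-0.0005,-0.0161,0,0,0],[0.0055,-0.0005,-0.0161,0,0,0],[0.0055,-0.0005,-0.0161,0,0,0],[0.0055,-0.0005,-0.0161,0,0,0],[0.0055,-0.0005,-0.0161,0,0,0],[0.0055,-0.0005,-0.0161,0,0,0],[0.0055,-0.0005,-0.0161,0,0,0],[0.0055,-0.0005,-0.0161,0,0,0],[0.0025,0,-0.008,0,0,0],[0,0,0,0,0,0]]]'; python3 place.py .085
```

```text
clock: 11.42
tool_pos: [0.4258, 0.3084, 0.1493]
eef_rot: [0.663, 0.408, -0.239, 0.581]
contact_force: [-0.1, -0.1, -2.4]
opening: 0.086
finger_force: 59.9
bin now [0.5181 0.2882 0.1012] [-0.0002  0.0004  0.0087] clk 11.43
target tcp [0.4336 0.3249 0.1331] world shift [ 0.0078  0.0165 -0.0162] tool shift [ 0.0215 -0.0028 -0.0113] rot [-0.0026  0.0021 -0.0003]
[[ 0.552  0.819  0.157]
 [ 0.263  0.007 -0.965]
 [-0.791  0.574 -0.211]]
ik [-0.93  1.34 -0.37  1.2   0.85  2.04 -2.02] [-0.94  1.3  -0.35  1.28  0.82  2.   -2.04]
```

```bash
python3 -m jog '[[[0.0054,-0.0007,-0.0028,-0.0006,0.0005,0],[0.0054,-0.0007,-0.0028,-0.0006,0.0005,0],[0.0054,-0.0007,-0.0028,-0.0006,0.0005,0],[0.0053,-0.0007,-0.0029,-0.0006,0.0005,0],[0,0,0,0,0,0],[0,0,0,0,0,0]]]'; python3 place.py .065
python3 - <<'E'
from go import *
import cv2
sc=snapshot("scene")["frame"][:,:,::-1]; w=snapshot("top")["frame"][:,:,::-1]
cv2.imwrite("pics/p_s.png",sc);cv2.imwrite("pics/p_t.png",w)
cv2.imwrite("pics/p1.png",np.hstack([cv2.resize(sc[260:420,340:500],(400,400),interpolation=cv2.INTER_CUBIC),cv2.resize(w[190:330,90:230],(400,400),interpolation=cv2.INTER_CUBIC)]))
E
```

```text
clock: 12.18
tool_pos: [0.4339, 0.3245, 0.1333]
eef_rot: [0.662, 0.409, -0.238, 0.581]
contact_force: [0.5, 0.5, -2.8]
opening: 0.082
finger_force: 59.9
bin now [0.5264 0.3046 0.0852] [ 0.0001 -0.0005  0.0114] clk 12.18
target tcp [0.4336 0.3249 0.1131] world shift [-0.0003  0.0003 -0.0202] tool shift [ 0.0159 -0.0119  0.0039] rot [-0.0004  0.0003 -0.0006]
[[ 0.552  0.818  0.16 ]
 [ 0.265  0.01  -0.964]
 [-0.79   0.575 -0.211]]
ik [-0.97  1.37 -0.3   1.19  0.82  1.99 -2.  ] [-0.95  1.34 -0.33  1.2   0.83  2.01 -2.  ]
```

View pics/p1.png

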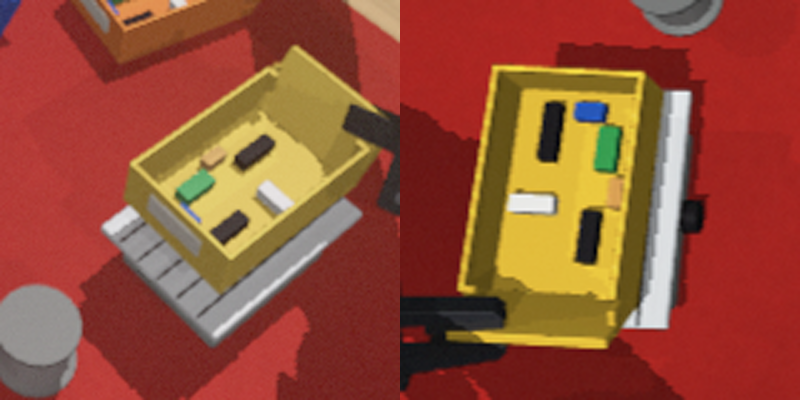

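```bash
python3 - <<'E'
from h import *
T=lambda a,b:(90+(a-400)/2.857,190+b/2.857); S=lambda a,b:(340+a/2.5,260+b/2.5)
o=[("top",(.075,.05,.055),T(491,66)),("top",(.075,-.05,.055),T(648,72)),("top",(-.104,-.05,.06),T(608,345)),
("scene",(.075,-.05,.055),S(132,168)),("scene",(.075,.05,.055),S(229,258))]
print(*fit(o,[.52,.3,0,.085])); print(*fit(o,[.52,.3,0],.085))
E
```

```text
[0.52683487 0.30497416 0.00568405 0.0794125 ] [[ 0.4  0. ]
 [-1.5  0.3]
 [ 0.2  0.5]
 [-1.6 -1.2]
 [ 0.3  1.1]]
[0.52715217 0.30437154 0.01053091] [[-0.7 -0.9]
 [-2.2 -0.8]
 [-0.1 -0. ]
 [-1.6 -2.9]
 [ 0.7 -0.7]]
```

```bash
python3 -m jog '[[[0.0032,-0.0023,0.0008,0,0,0],[0.0032,-0.0023,0.0008,0,0,0],[0.0032,-0.0023,0.0008,0,0,0],[0.0032,-0.0023,0.0008,0,0,0],[0,0,0,0,0,0],[0,0,0,0,0,0]]]'
for i in 1 2; do python3 -m jog '[[[0.0008,-0.0006,0.0002,0,0,0],[0.0008,-0.0006,0.0002,0,0,0],[0.0008,-0.0006,0.0002,0,0,0],[0,0,0,0,0,0]]]' | grep -E "tool_pos|contact"; done; python3 -m jog '[[[0,0,0,0,0,0],[0,0,0,0,0,0]]]'; python3 -c "
from plant import *;print(get_state()['moment'])"
```

```text
clock: 13.02
tool_pos: [0.434, 0.3248, 0.1172]
eef_rot: [0.662, 0.409, -0.238, 0.581]
contact_force: [-0.1, -0.2, -2.0]
opening: 0.083
finger_force: 59.9
tool_pos: [0.4339, 0.3248, 0.114]
contact_force: [-0.2, -0.1, -2.3]
tool_pos: [0.4339, 0.3248, 0.111]
contact_force: [-0.6, 0.4, -2.6]
clock: 14.28
tool_pos: [0.4339, 0.3249, 0.1111]
eef_rot: [0.662, 0.409, -0.238, 0.581]
contact_force: [-0.8, -0.3, -2.6]
opening: 0.083
finger_force: 59.9
[1.38255123 0.34194466 0.00784971]
```

```bash
for i in 1 2 3 4 5; do python3 -m jog '[[[0.0008,-0.0006,0.0002,0,0,0],[0.0008,-0.0006,0.0002,0,0,0],[0,0,0,0,0,0]]]' | grep -E "tool_pos|contact"; python3 -c "
from plant import *;s=get_state();print(s['contact_force'].round(1),s['moment'].round(2))"; done
```

```text
tool_pos: [0.4339, 0.3248, 0.1089]
contact_force: [0.1, -0.2, -2.5]
[ 0.1 -0.2 -2.5] [ 1.44  0.36 -0.02]
tool_pos: [0.4338, 0.3249, 0.107]
contact_force: [0.3, -0.3, -1.1]
[ 0.3 -0.3 -1.1] [1.34 0.31 0.01]
tool_pos: [0.4337, 0.3249, 0.1052]
contact_force: [-1.1, 0.4, -0.4]
[-1.1  0.4 -0.4] [ 1.03  0.21 -0.23]
tool_pos: [0.4337, 0.3249, 0.1033]
contact_force: [-2.1, 0.1, 3.1]
[-2.1  0.1  3.1] [ 0.52  0.11 -0.33]
tool_pos: [0.4337, 0.3249, 0.1014]
contact_force: [-2.9, -0.7, 5.8]
[-2.9 -0.7  5.8] [ 0.   -0.   -0.51]
```

```bash
python3 -m jog '[[[-0.0008,0.0006,-0.0002,0,0,0],[-0.0008,0.0006,-0.0002,0,0,0],[-0.0008,0.0006,-0.0002,0,0,0],[0,0,0,0,0,0],[0,0,0,0,0,0]]]' - 15
python3 -m jog '[[[0,0,0,0,0,0],[0,0,0,0,0,0],[0,0,0,0,0,0],[0,0,0,0,0,0]]]' 0.026 15
python3 - <<'E'
from go import *
import cv2
sc=snapshot("wrist")["frame"][:,:,::-1]; w=snapshot("top")["frame"][:,:,::-1]
cv2.imwrite("pics/r1.png",np.hstack([cv2.resize(sc[120:420,180:480],(400,400),interpolation=cv2.INTER_CUBIC),cv2.resize(w[190:330,90:230],(400,400),interpolation=cv2.INTER_CUBIC)]))
E
```

```text
clock: 16.77
tool_pos: [0.4339, 0.3249, 0.1037]
eef_rot: [0.662, 0.409, -0.238, 0.581]
contact_force: [-2.2, -1.6, 2.1]
opening: 0.085
finger_force: 15.0
clock: 17.27
tool_pos: [0.4339, 0.325, 0.1039]
eef_rot: [0.662, 0.409, -0.238, 0.581]
contact_force: [0.1, -0.1, -0.0]
opening: 0.295
finger_force: 0.0
```

View pics/r1.png

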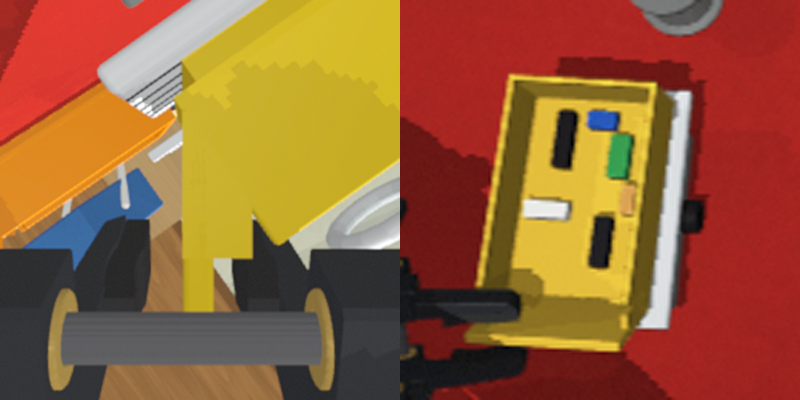

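```bash
python3 -m jog '[[[-0.0005,0,-0.005,0,0,0],[-0.001,0,-0.01,0,0,0],[-0.001,0,-0.015,0,0,0],[-0.002,0,-0.02,0,0,0],[-0.002,0,-0.03,0,0,0],[-0.01,0,-0.03,0,0,0],[-0.03,0,-0.01,0,0,0],[-0.03,0,0,0,0,0],[0,0,0,0,0,0],[0,0,0,0,0,0]]]'
python3 - <<'E'
from go import *
import cv2
sc=snapshot("scene")["frame"][:,:,::-1]; w=snapshot("top")["frame"][:,:,::-1]
cv2.imwrite("pics/f1.png",np.hstack([cv2.resize(sc[150:420,220:490],(400,400),interpolation=cv2.INTER_CUBIC),cv2.resize(w[130:370,90:330],(400,400),interpolation=cv2.INTER_CUBIC)]))
# drift of mid/other scene pixels vs start
t0=cv2.imread("pics/top0.png"); d=cv2.absdiff(t0,w.copy()).max(2)
print("changed px reel/mug",(d[165:205,165:205]>40).sum(),(d[155:215,425:490]>40).sum())
E
```

```text
clock: 18.62
tool_pos: [0.3726, 0.4206, 0.1892]
eef_rot: [0.662, 0.409, -0.238, 0.581]
contact_force: [0.7, -0.8, -0.8]
opening: 0.296
finger_force: 0.0
changed px reel/mug 0 0
```

View pics/f1.png

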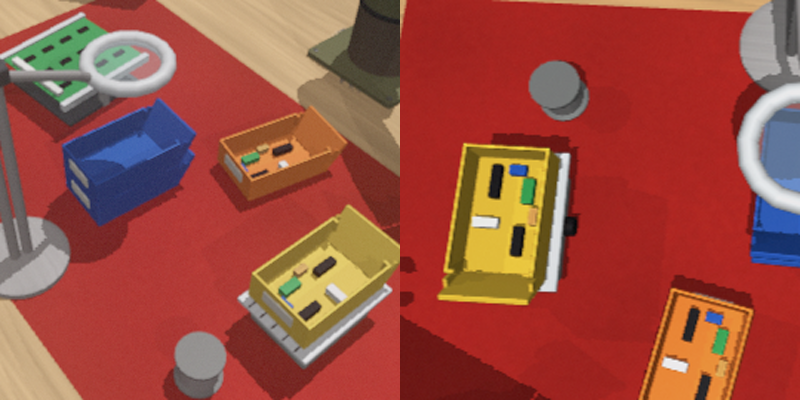

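```bash
python3 - <<'E'
from h import *
T=lambda a,b:(90+(a-400)/1.667,130+b/1.667); S=lambda a,b:(220+a/1.481,150+b/1.481)
o=[("top",(.075,.05,.055),T(464,143)),("top",(.075,-.05,.055),T(550,147)),("top",(-.104,-.05,.06),T(530,302)),("top",(-.104,.05,.06),T(440,299)),
("scene",(.075,-.05,.055),S(252,273)),("scene",(.075,.05,.055),S(316,334))]
print(*fit(o,[.52,.3,0,.06]))
E
```

```text
[0.52817196 0.30609068 0.02017373 0.05197692] [[-1.6  1.2]
 [-1.6  0.3]
 [ 0.1  0.4]
 [-0.3  0.4]
 [-0.5  1.7]
 [-3.3 -1.8]]
```

The bin is within about 3 mm of the plate's centre and aligned with it, so I'm handing the job in.

```bash
python3 -c "
from plant import *;print(finish_job())"
```

```text
the job is handed in; nothing more can be done
None
```

The yellow bin is standing on the lift stand's plate, measured about 2–3 mm off centre, roughly 0.01 rad off the plate's length and still holding its connectors; the job is handed in, and no verdict was returned.

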